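# Unclip and open the test-lens case on the sloping rest

### The job

Open the grey test-lens case on the sloping rest: flip both orange-tabbed spring clips fully outward off the blue lid, and only then lift the lid (white handle) off. Lay the lid gently, handle up and flat, in the middle of the green mat without dropping it, leave both clips open, let go, and do not disturb or press hard on anything else on the table.

Things in the scene. Friction and masses are not known exactly. Their poses are not given: they have to be found in the camera images.
- case: Grey plastic case, 124 (x) x 170 (y) x 60 mm (z), fixed on the sloping rest. Origin: centre of its underside; z is square to the lid and leans 35 degrees (0.61 rad) from vertical; x points up the slope, y is level. The slope rises roughly to the robot's left, so z leans to its right. A bar hangs over handle and tabs (see stand), so tools must come in leaning like the case's z.
- lid_handle (a point): Middle of the grip bar of the lid's white handle, 80 mm along the lid's x, 16 mm thick (y, to be pinched), 18 mm high (z); 35 mm above the lid's lower face, 27 mm above its top plate. z points out of the lid's top; axes parallel to the case's while the lid is on. With the lid laid flat on a surface this point is 45 mm above that surface.
- lid: Loose blue plastic lid, 136 (x) x 182 (y) x 8 mm, about 0.3 kg. Origin: centre of its lower face, which rests on the case's rim; axes as lid_handle. A 10 mm deep skirt goes round the case with 2 mm play, so draw it off along the case's z.
- clip_left (a joint): Angle of the left (case +y side) sprung clip: 0 closed over the lid, as at the start; 1.4 fully open, swung outward and down. Hinge parallel to the case's x, at z = 28 mm, y = +94.5 mm in the case's frame. Over-centre spring: pushing the tab outward takes about 8 N at first, and less from there on; beyond 0.7 rad it springs open by itself and stays, short of that it springs shut.
- clip_right (a joint): Angle of the right (case -y side) sprung clip: 0 closed over the lid, as at the start; 1.4 fully open, swung outward and down. Hinge parallel to the case's x, at z = 28 mm, y = -94.5 mm in the case's frame. Over-centre spring: pushing the tab outward takes about 8 N at first, and less from there on; beyond 0.7 rad it springs open by itself and stays, short of that it springs shut.
- tab_left (a point): Middle of the left (case +y) clip's orange tab, 60 mm (x) by 6 mm thick (y) by 24 mm (z), 60 mm from the hinge axis; axes as the case's while closed. Closed, it stands square to the lid, its middle 20 mm above the lid's top; below it a steel hook reaches 8 mm inward from the tab over the lid, the hook's upper face 14 mm below this point. Between tab and handle 80 mm of the lid are free.
- tab_right (a point): Middle of the right (case -y) clip's orange tab, 60 mm (x) by 6 mm thick (y) by 24 mm (z), 60 mm from the hinge axis; axes as the case's while closed. Closed, it stands square to the lid, its middle 20 mm above the lid's top; below it a steel hook reaches 8 mm inward from the tab over the lid, the hook's upper face 14 mm below this point. Between tab and handle 80 mm of the lid are free.
- mat_top (a point): Centre of the top face of the green mat, 190 (x) x 240 (y) x 4 mm, fixed flat on the table; z up.
- mat: The same green mat; origin: centre of its underside.
- stand: Sloping grey rest that carries the case, fixed, base plate 260 x 240 mm. Origin on the table straight below the lid's handle; x in the direction in which the slope rises (roughly the robot's left), z up. A black light bar, 20 mm deep and 260 mm long along y, lies straight above this origin, its underside 282 and its top 300 mm above the table, on two arms from posts 155 mm further along x.
- control_pad: Bystander, not to be disturbed: white tonometer control pad with a blue screen, 130 x 110 x 30 mm. Origin: middle of its underside.
- notebook: Bystander, not to be disturbed: black pocket notebook, 120 x 65 x 14 mm. Origin: middle of its underside.
- screwdriver: Bystander, not to be disturbed: screwdriver lying down, 120 mm long. Origin: middle of its underside.
- cleaner: Bystander, not to be disturbed: white bottle of lens cleaner with a blue cap, 52 mm across, 130 mm high. Origin: middle of its underside.
- swab_jar: Bystander, not to be disturbed: glass jar, 60 mm across, 80 mm high. Origin: middle of its underside.
- wrench: Bystander, not to be disturbed: wrench lying down. Origin: middle of its underside.
- parts_tray: Bystander, not to be disturbed: open aluminium tray, 120 x 160 x 30 mm. Origin: middle of its underside.
There are look-alikes about, which are no part of the job. Several things have the shape of the lid; the one meant has the colours described above.

How it is judged:
By the outcome, as a careful person would: the job done as asked, in the order asked, and still so for the second after the job is handed in, with the robot touching nothing.
It also fails if it takes over 64 s, if anything falls off the work surface, if the arm or the gripper's body presses on something with over 40 N, if the wrist force passes 120 N, or if a joint passes its speed limit or range.

### The arm

A 6-joint arm with a two-finger parallel gripper is mounted at the origin on the work surface. World frame = base frame: x ahead of the robot, y to its left, z up, the work surface at z = 0. Lengths are in m, angles in rad, forces in N, time in s.
With the tool pointing down it reaches from about 0.35 to 0.975 m from the base axis. Payload 4.9 kg.
Tool frame: the origin (TCP) lies at the very end of the fingers, on their centre line; the grasp point (between the pads) lies 19 mm behind it; z points along the fingers, y is the line along which they close (so a half turn about z gives the same grasp; the last joint's range is limited). The gripper opens to 85 mm and grips with 20 to 120 N. Pads are 22 mm wide; open, the fingers measure 114 mm over their backs; the gripper's body (76 mm by 85 mm) begins 54 mm behind the grasp point. The pads swing forward as they close: fully open they stand 13 mm farther back than shut.
Start: joints at [-1.395, 0.053, 1.613, -0, 1.476, -0.119], TCP at [0.182, -0.598, 0.194] pointing down, gripper open.
Joint ranges: [-3.01, 3.01], [-1.01, 2.22], [0.06, 2.58], [-1.02, 4.17], [0.09, 2.62], [-3.14, 3.14]. Speed limits (rad/s): [2.57, 2.57, 3.14, 3.14, 3.14, 3.14].

### API

Orientations are given as a rotation vector (axis times angle).
In Python, from station import ctrl, imaging gives the robot as it stands.
- The arm moves only by the tool play_rows, never from a script. Its argument "series" is a list of rows, each a list of 3 entries, a list of its own where there are three numbers: the opening, from 0 (shut) to 1 (fully open), then the shift along the tool's x, y, z each as a share of 0.05 m, from -1 to 1, then the turn, a rotation vector about the tool's x, y, z each as a share of 8 degrees, from -1 to 1. In form: [[grip, [dx, dy, dz], [ax, ay, az]], ...]. A call has 1 to 8 rows; each row shifts and turns the commanded pose from where the row before left it, along the tool's axes as they then stand; what a row does not reach is not made up. A row lasts 1/8 s, in which the tool goes at most 62.5 mm and 10.7 degrees, less where a joint would pass 70% of its speed; a pose out of reach is approached as far as the arm can. A call with a number of a shift or a turn outside -1 to 1 is refused whole. A call with a gripper value outside its range is refused whole. The fingers move at their own pace and stop on an object; "force" is the grip in N (left out, the last holds). Time passes only in rows, so rows that do not move let the fingers close. It gives the time, the measured TCP pose, the force, the opening and the grip force at its end, in the units of the state.
- ctrl.get_obs(): the state, without advancing time (a new reading comes with each control period).
- imaging.get_image(name): name is "side" or "top"; returns a dict with "color" (384x512x3 uint8, blue, green, red), "fx", "fy", "cx", "cy" (pixels), "extrinsics" (4x4, takes a point from world to camera coordinates). Camera axes: x right, y down, z forward; pixel columns grow to the right and rows downward; lengths in m; the calibration is good to about 2 mm. A picture is of the moment at which its call begins. There is no depth.
- ctrl.finish_job(): hands the job in; it is judged then, once.
The state is a dict: "t": time; "q": joint angles; "dq": joint speeds; "effort": joint torques, N m; "tool_pos": TCP position; "tool_rot": TCP orientation; "contact_force": force on the tool from outside, world axes, zero at the start; "wrist_torque": the same for the moment, N m; "opening": finger opening in m; "grip_force": force on a finger pad.
Only numpy, scipy, OpenCV 4.12 (cv2) and the standard library are available. Lean on these libraries where they do the work, as an engineer would, in place of code of your own. Each camera call takes 0.05 s, during which the arm holds its last target. There are 200 camera calls.

## Working session

There is one attempt and no reset: what is moved stays moved. The work goes in short steps, Python scripts to look and compute and a tool call to move; the robot and the scene stay as the last step left them, time stands still between calls to the robot, and variables do not carry over. Pictures are saved under pics/ and viewed, at most 10 in all, crops included, and the job is handed in when it is done.

Besides the shell and the picture viewer there is one more tool, called after "Emit:" as a command line: name --argument value ..., lists and objects as JSON in quotes. play_rows: Moves the arm, as the interface text tells. Shift numbers are shares of 0.05 m and turn numbers shares of 8 degrees, none past 1 either way. Its arguments: {"type":"object","properties":{"series":{"type":"array"},"force":{"type":"number"}},"required":["series"]}

```bash
mkdir -p pics; ls; python3 - <<'E'
from station import ctrl, imaging
import cv2,numpy as np
o=ctrl.get_obs();print(o)
for n in("side","top"):
    d=imaging.get_image(n);cv2.imwrite(f"pics/{n}0.png",d["color"]);print(n,d["fx"],d["fy"],d["cx"],d["cy"],np.round(d["extrinsics"],4).tolist())
E
```

```text
pics
{'t': 0.0, 'q': array([-1.39495939e+00,  5.33482092e-02,  1.61433037e+00, -3.92777013e-06,
        1.47598570e+00, -1.18977221e-01]), 'dq': array([ 0.00019914,  0.00015708,  0.00212021, -0.00014471,  0.0015853 ,
        0.00176204]), 'effort': array([ 2.82885139e-04, -3.93683338e+01, -3.70175672e+01, -1.59381507e-04,
        7.02486388e-03,  1.01444238e-05]), 'tool_pos': array([ 0.18148866, -0.59732523,  0.19254673]), 'tool_rot': array([-3.10547451e+00, -4.61114187e-01,  9.85753060e-05]), 'contact_force': array([-0.22502683,  0.4142828 ,  0.69454997]), 'wrist_torque': array([-0.03204778,  0.02974692,  0.0302771 ]), 'grip_force': 0.0, 'opening': 0.08531361218256546}
side 414.2418199923825 414.2418199923825 255.8502253377022 191.92057259144755 [[0.7832, -0.6218, 0.0025, -0.391], [-0.3428, -0.4351, -0.8326, 0.2825], [0.5188, 0.6512, -0.5539, 1.4884], [0.0, 0.0, 0.0, 1.0]]
top 494.4973553486996 494.4973553486996 260.41951837593905 191.27608444588117 [[0.0197, -0.9998, 0.0081, -0.0057], [-0.997, -0.0203, -0.0742, 0.4933], [0.0744, -0.0066, -0.9972, 1.6578], [0.0, 0.0, 0.0, 1.0]]
```

View pics/side0.png

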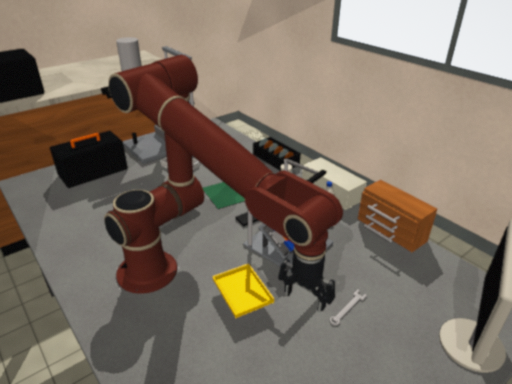

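View pics/top0.png

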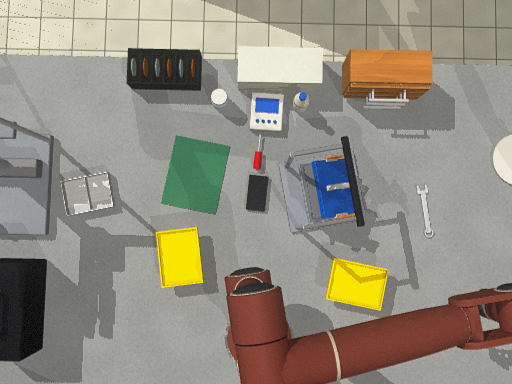

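The side view is mostly blocked by the arm: the case is behind the gripper at about (290,245). The top view shows:
- The blue lid at (335,188), with its white handle at (340,187) and orange tabs at (335,158) and (342,215).
- The black light bar from (347,140) to (360,222).
- The green mat at (196,175).

Look-alikes that could be mistaken for the lid are the yellow trays at (180,257) and (358,284). The blue-screened pad at (267,110) and the orange drawers at (387,75) share its colours. I choose the blue lid with orange tabs and check it in a close crop.

```bash
python3 - <<'E'
import cv2,numpy as np
a=cv2.imread("pics/top0.png")[125:245,270:380];b=cv2.imread("pics/side0.png")[150:300,220:350]
a=cv2.resize(a,(550,600),interpolation=cv2.INTER_CUBIC)
cv2.imwrite("pics/crop0.png",a)
E
```

```text
(no output)
```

View pics/crop0.png

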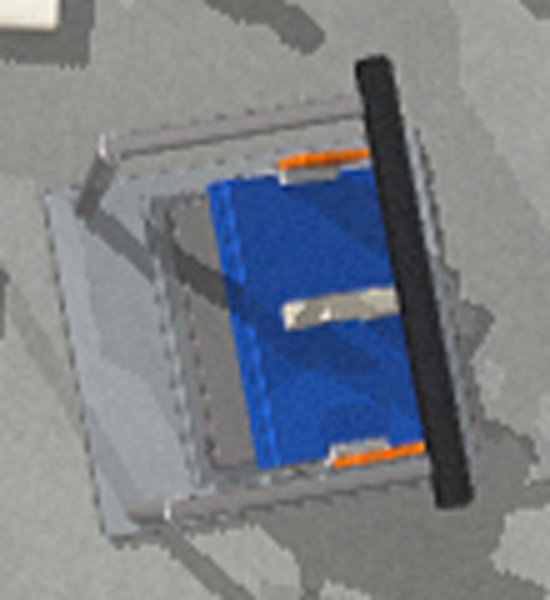

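The crop confirms the choice: blue lid with white handle at about crop (340,308), and both orange tabs, far one at (325,158) and near one at (380,456), all under the black bar. Next I measure the bar, which gives the stand origin and yaw, and the mat.

```bash
cat > h.py <<'E'
import cv2,numpy as np
from scipy.spatial.transform import Rotation as R
from station import ctrl, imaging
def ray(d,uv):
    E=d["extrinsics"];c=-E[:3,:3].T@E[:3,3]
    v=E[:3,:3].T@np.array([(uv[0]-d["cx"])/d["fx"],(uv[1]-d["cy"])/d["fy"],1]);return c,v/np.linalg.norm(v)
def onz(d,uv,z):
    c,v=ray(d,uv);return c+v*(z-c[2])/v[2]
def proj(d,p):
    E=d["extrinsics"];q=E[:3,:3]@p+E[:3,3];return np.array([d["fx"]*q[0]/q[2]+d["cx"],d["fy"]*q[1]/q[2]+d["cy"]])
def blob(m,box=None):
    k=np.zeros_like(m);x0,y0,x1,y1=box;k[y0:y1,x0:x1]=m[y0:y1,x0:x1]
    cs=cv2.findContours(k,cv2.RETR_EXTERNAL,cv2.CHAIN_APPROX_NONE)[0]
    return max(cs,key=cv2.contourArea)
def hsv(d,lo,hi): return cv2.inRange(cv2.cvtColor(d["color"],cv2.COLOR_BGR2HSV),lo,hi)
E
python3 - <<'E'
from h import *
d=imaging.get_image("top")
m=hsv(d,(0,0,0),(180,255,45));c=blob(m,(330,125,380,235));b=cv2.boxPoints(cv2.minAreaRect(c));print("bar px",b.tolist())
P=np.array([onz(d,p,.295)[:2] for p in b]);print("bar",P.round(4).tolist(),P.mean(0),[np.linalg.norm(P[i]-P[i-1]) for i in range(4)])
m=hsv(d,(60,80,30),(85,255,200));c=blob(m,(150,120,245,225));b=cv2.boxPoints(cv2.minAreaRect(c))
P=np.array([onz(d,p,.004)[:2] for p in b]);print("mat",P.round(4).tolist(),P.mean(0),[np.linalg.norm(P[i]-P[i-1]) for i in range(4)])
for n,lo,hi in(("orange",(5,150,120),(18,255,255)),):
  m=hsv(d,lo,hi)
  for bx in((320,140,360,175),(320,200,360,235)):
    c=blob(m,bx);print(n,cv2.boxPoints(cv2.minAreaRect(c)).round(1).tolist())
E
```

```text
bar px [[356.7027282714844, 202.21621704101562], [359.6216735839844, 201.729736328125], [363.3243713378906, 223.94595336914062], [360.4054260253906, 224.43243408203125]]
bar [[0.4472, -0.2669], [0.4488, -0.2751], [0.3863, -0.2859], [0.3847, -0.2776]] [ 0.41676667 -0.27638155] [np.float64(0.06341917540640381), np.float64(0.008404376407936384), np.float64(0.06342720833083028), np.float64(0.008376768081305814)]
mat [[0.4491, 0.3426], [0.6842, 0.3012], [0.6484, 0.1144], [0.4137, 0.1578]] [0.54884719 0.22902299] [np.float64(0.18819385964076846), np.float64(0.23880383029980395), np.float64(0.19017909192618188), np.float64(0.23858140461557448)]
orange [[325.79998779296875, 156.3000030517578], [342.79998779296875, 153.89999389648438], [343.1000061035156, 155.8000030517578], [326.0, 158.3000030517578]]
orange [[336.70001220703125, 216.1999969482422], [353.8999938964844, 213.39999389648438], [354.20001220703125, 215.10000610351562], [337.0, 218.0]]
```

Emit:
play_rows --series '[[0,[0,0,-1],[0,0,0]],[0,[0,0,-1],[0,0,0]],[0,[0,0,-1],[0,0,0]],[0,[0,0,-1],[0,0,0]],[0,[0,0,-1],[0,0,0]],[0,[0,0,0],[0,0,0]]]' --force 40

```text
t: 0.9
tool_pos: [0.1818, -0.599, 0.45]
tool_rot: [3.098, 0.46, 0.0]
contact_force: [0.2, -0.3, -0.6]
opening: -0.0002
grip_force: 0.0
```

```bash
python3 - <<'E'
from h import *
d=imaging.get_image("top")
for th in (60,80):
  m=hsv(d,(0,0,0),(180,120,th));m=cv2.morphologyEx(m,cv2.MORPH_OPEN,np.ones((3,3)));c=blob(m,(338,130,372,230));b=cv2.boxPoints(cv2.minAreaRect(c))
  P=np.array([onz(d,p,.300)[:2] for p in b]);print("bar",b.round(1).tolist(),P.round(4).tolist(),P.mean(0),[np.linalg.norm(P[i]-P[i-1]) for i in range(4)])
o=ctrl.get_obs();print(o['tool_pos'],o['tool_rot'])
s=imaging.get_image("side");cv2.imwrite("pics/side1.png",cv2.resize(s["color"][120:330,150:430],(800,600),interpolation=cv2.INTER_CUBIC))
E
```

```text
bar [[340.3999938964844, 137.3000030517578], [347.3999938964844, 136.0], [364.1000061035156, 224.60000610351562], [357.1000061035156, 225.89999389648438]] [[0.631, -0.2185], [0.6352, -0.2383], [0.3844, -0.287], [0.3803, -0.2674]] [ 0.507721   -0.25278831] [np.float64(0.2553487374528875), np.float64(0.02024249561807487), np.float64(0.25543237998406637), np.float64(0.019977781047184128)]
bar [[340.0, 136.6999969482422], [347.70001220703125, 135.3000030517578], [364.6000061035156, 225.10000610351562], [356.8999938964844, 226.60000610351562]] [[0.6325, -0.2173], [0.6372, -0.2393], [0.3829, -0.2884], [0.3785, -0.2667]] [ 0.5077708  -0.25291766] [np.float64(0.25881715045167125), np.float64(0.02247477865881471), np.float64(0.25891093439509233), np.float64(0.022176831083981666)]
[ 0.18171581 -0.59853924  0.44647142] [3.10295747e+00 4.60791615e-01 2.11236719e-04]
```

View pics/side1.png

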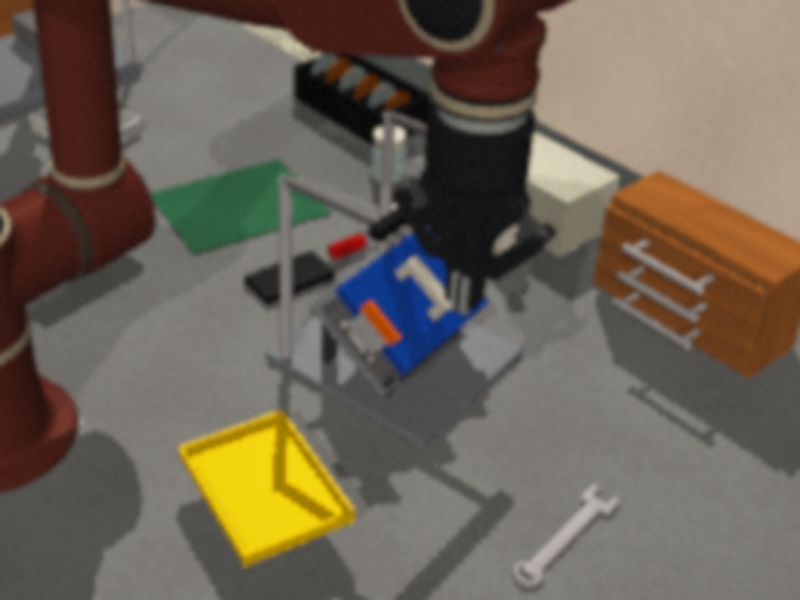

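The side crop shows the arm clear of the mat. The near orange tab is at crop (380,322), the white handle at (425,285), and the far tab is hidden by the gripper. The only unknown is the handle height, which I fit from the near tab and check against the top view.

```bash
cat >> h.py <<'E'
yc=np.array([-.981,-.1925,0]);yc/=np.linalg.norm(yc)
xs=np.cross(yc,[0,0,1]);a=np.deg2rad(35)
xc=np.cos(a)*xs+np.array([0,0,np.sin(a)]);zc=np.cross(xc,yc)
E
python3 - <<'E'
from h import *
s=imaging.get_image("side");d=imaging.get_image("top")
m=hsv(s,(5,150,90),(18,255,255));c=blob(m,(270,215,300,250));b=cv2.boxPoints(cv2.minAreaRect(c));print("side tab",b.round(1).tolist(),b.mean(0))
print(xc,yc,zc)
m=hsv(s,(10,0,120),(35,90,255));c=blob(m,(286,205,318,235));hb=cv2.boxPoints(cv2.minAreaRect(c));print("side handle",hb.round(1).tolist())
for h in(.16,.17,.18,.19,.2,.21):
  H=np.array([.5077,-.2528,h]);T=H+.0945*yc-.007*zc;Tr=H-.0945*yc-.007*zc
  print(h,"tab",proj(s,T).round(1),"H",proj(s,H).round(1),"top L upslope end",proj(d,T+.03*xc+.012*zc).round(1),"R",proj(d,Tr+.03*xc+.012*zc).round(1),"handle up end",proj(d,H+.04*xc+.009*zc).round(1))
E
```

```text
side tab [[275.8999938964844, 227.89999389648438], [279.3999938964844, 225.0], [289.20001220703125, 237.1999969482422], [285.70001220703125, 240.10000610351562]] [282.54877 232.56097]
[-0.15773273  0.8038224   0.57357644] [-0.98128596 -0.19255611  0.        ] [ 0.11044565 -0.56284251  0.81915204]
side handle [[288.79998779296875, 214.60000610351562], [294.8999938964844, 209.39999389648438], [308.6000061035156, 225.60000610351562], [302.5, 230.8000030517578]]
0.16 tab [284.5 228.7] H [301.2 215.5] top L upslope end [343.5 216. ] R [332.1 155.5] handle up end [336.4 185.7]
0.17 tab [284.6 226.5] H [301.4 213.3] top L upslope end [344.1 215.9] R [332.6 155. ] handle up end [336.9 185.4]
0.18 tab [284.7 224.2] H [301.6 211. ] top L upslope end [344.7 215.8] R [333.1 154.5] handle up end [337.4 185.1]
0.19 tab [284.8 221.9] H [301.8 208.8] top L upslope end [345.2 215.7] R [333.6 154. ] handle up end [338.  184.8]
0.2 tab [285.  219.6] H [301.9 206.5] top L upslope end [345.9 215.6] R [334.2 153.5] handle up end [338.5 184.5]
0.21 tab [285.1 217.3] H [302.1 204.2] top L upslope end [346.5 215.6] R [334.7 153. ] handle up end [339.1 184.2]
```

```bash
python3 - <<'E'
from h import *
s=imaging.get_image("side");d=imaging.get_image("top")
def tri(us,ud):
    c1,v1=ray(s,us);c2,v2=ray(d,ud);A=np.stack([v1,-v2],1);t=np.linalg.lstsq(A,c2-c1,rcond=None)[0]
    p,q=c1+v1*t[0],c2+v2*t[1];return (p+q)/2,np.linalg.norm(p-q)
m=hsv(d,(5,150,90),(18,255,255))
for bx in((320,140,360,175),(320,200,360,235)): print("top tab",cv2.boxPoints(cv2.minAreaRect(blob(m,bx))).mean(0))
print("tabL",tri((282.5,232.6),(345.4,215.7)))
print("tabL upslope end",tri((277.6,226.4),(336.9,217.1)),"down",tri((287.5,238.7),(354.1,214.3)))
m=hsv(d,(10,0,120),(35,90,255));c=blob(m,(318,175,354,197));hb=cv2.boxPoints(cv2.minAreaRect(c));print("top handle",hb.round(1).tolist())
print("handle up", tri((291.8,212),(327,188.3)),tri((305.5,228.2),(350,184.5)))
m=hsv(s,(100,120,60),(125,255,255));c=blob(m,(255,195,325,255));print("side lid hull",cv2.approxPolyDP(cv2.convexHull(c),2.5,True)[:,0].tolist())
m=hsv(d,(100,120,60),(125,255,255));c=blob(m,(300,145,365,225));print("top lid hull",cv2.approxPolyDP(cv2.convexHull(c),2.,True)[:,0].tolist())
E
```

```text
top tab [334.46536 156.15346]
top tab [345.44595 215.67569]
tabL (array([ 0.41181168, -0.2627686 ,  0.13555921]), np.float64(0.003122279446963531))
tabL upslope end (array([ 0.40862635, -0.23568985,  0.14761762]), np.float64(0.0020403130275532958)) down (array([ 0.41486021, -0.29046056,  0.12488434]), np.float64(0.008777840884428319))
top handle [[326.5, 185.39999389648438], [348.5, 182.1999969482422], [349.20001220703125, 187.10000610351562], [327.20001220703125, 190.3000030517578]]
handle up (array([ 0.50022074, -0.20536356,  0.15096181]), np.float64(0.008090667169884883)) (array([ 0.51137376, -0.27933984,  0.11667451]), np.float64(0.005628450571361892))
side lid hull [[294, 202], [304, 212], [311, 233], [289, 250], [268, 221]]
top lid hull [[354, 212], [321, 217], [311, 162], [344, 158]]
```

```bash
python3 - <<'E'
from h import *
from scipy.optimize import least_squares
import itertools
s=imaging.get_image("side");d=imaging.get_image("top")
def bb(c): x,y,w,h=cv2.boundingRect(c);return np.array([x+(w-1)/2,y+(h-1)/2])
mt=hsv(d,(5,150,90),(18,255,255));ms=hsv(s,(5,150,90),(18,255,255))
obs=[(s,1,bb(blob(ms,(270,215,300,250)))),(d,1,bb(blob(mt,(320,200,360,235)))),(d,-1,bb(blob(mt,(320,140,360,175))))]
cor=np.array(list(itertools.product((-.03,.03),(-.003,.003),(-.012,.012))))
def pc(dd,sg,H):
    T=H+sg*.0945*yc-.007*zc;q=np.array([proj(dd,T+c[0]*xc+c[1]*yc+c[2]*zc) for c in cor]);return (q.max(0)+q.min(0))/2
f=lambda H:np.concatenate([pc(a,b,H)-o for a,b,o in obs])
r=least_squares(f,[.507,-.25,.14]);print(r.x,r.fun.round(2))
r2=least_squares(lambda h:f(np.array([.5077,-.2528,h[0]])),[.14]);print(r2.x,r2.fun.round(2))
E
```

```text
[ 0.50626343 -0.24957061  0.14219208] [ 0.41 -0.13 -0.07 -0.2  -0.13  0.53]
[0.14082567] [ 1.31  0.47  0.88 -0.63  0.83  0.16]
```

```bash
cat >> h.py <<'E'
H=np.array([.5065,-.2505,.142])
def case(x,y,z): return H+x*xc+y*yc+z*zc   # metres relative to handle point
def st():
    o=ctrl.get_obs();return o['tool_pos'],R.from_rotvec(o['tool_rot']),o
def Rt(sg): 
    z=-zc;y=sg*yc;return R.from_matrix(np.stack([np.cross(y,z),y,z],1))
def need(p,rot=None):
    q,r,o=st()
    if rot is not None: print("turn units",((r.inv()*rot).as_rotvec()/np.deg2rad(8)).round(2))
    rr=rot or r
    print("shift units (after turn)",(rr.inv().apply(p-q)/.05).round(2))
E
python3 - <<'E'
from h import *
for sg in(1,-1): need(case(-.005,.058,.18),Rt(sg))
print(case(-.005,.058,.18),st()[2]['q'])
E
```

```text
turn units [ 3.63 -3.28 11.56]
shift units (after turn) [-1.02 -6.56  4.51]
turn units [  3.19   3.53 -10.18]
shift units (after turn) [1.02 6.56 4.51]
[ 0.47025429 -0.36699902  0.28657949] [-1.39503929e+00  2.60581262e-02  1.23496173e+00 -4.01889828e-05
  1.88334370e+00 -1.19015434e-01]
```

Emit:
play_rows --series '[[0,[0,0,0],[0.27,0.29,-0.85]],[0,[0,0,0],[0.27,0.29,-0.85]],[0,[0,0,0],[0.27,0.29,-0.85]],[0,[0,0,0],[0.27,0.29,-0.85]],[0,[0,0,0],[0.27,0.29,-0.85]],[0,[0,0,0],[0.27,0.29,-0.85]],[0,[0,0,0],[0.27,0.29,-0.85]],[0,[0,0,0],[0.27,0.29,-0.85]]]'

```text
t: 2.3
tool_pos: [0.1814, -0.5981, 0.4431]
tool_rot: [-2.246, -1.642, -0.378]
contact_force: [-0.4, -1.1, -0.6]
opening: 0.0001
grip_force: 0.0
```

Emit:
play_rows --series '[[0,[0,0,0],[0.26,0.29,-0.85]],[0,[0,0,0],[0.26,0.29,-0.85]],[0,[0,0,0],[0.26,0.29,-0.85]],[0,[0,0,0],[0.26,0.29,-0.83]],[0,[0.2,0.9,0],[0,0,0]],[0,[0.2,0.9,0],[0,0,0]],[0,[0,0,0],[0,0,0]]]'

```text
t: 3.18
tool_pos: [0.2692, -0.5634, 0.4549]
tool_rot: [-1.663, -2.029, -0.515]
contact_force: [-0.3, -0.0, -0.0]
opening: -0.0001
grip_force: 0.0
```

```bash
python3 - <<'E'
from h import *
need(case(-.005,.058,.18),Rt(-1));print(st()[2]['q'])
E
```

```text
turn units [-0.04  0.04  0.01]
shift units (after turn) [0.59 4.7  4.52]
[-1.27165183  0.45446457  0.80714951  0.08786759  2.4813433  -1.41653416]
```

Emit:
play_rows --series '[[0,[0.12,0.94,0.4],[0,0,0]],[0,[0.12,0.94,0.4],[0,0,0]],[0,[0.12,0.94,0.5],[0,0,0]],[0,[0.12,0.94,0.6],[0,0,0]],[0,[0.12,0.94,0.6],[0,0,0]],[0,[0,0,0.7],[0,0,0]],[0,[0,0,0.7],[0,0,0]],[0,[0,0,0.6],[0,0,0]]]'

```text
t: 4.18
tool_pos: [0.4661, -0.3689, 0.2839]
tool_rot: [-1.668, -2.023, -0.516]
contact_force: [0.8, -0.0, 0.6]
opening: -0.0002
grip_force: 0.0
```

```bash
python3 - <<'E'
from h import *
need(case(-.005,.058,.18),Rt(-1));need(case(-.005,.058,.03),Rt(-1));need(case(-.005,.058,-.013),Rt(-1));print(st()[2]['q'])
E
```

```text
turn units [-0.03  0.03 -0.02]
shift units (after turn) [ 0.05  0.09 -0.03]
turn units [-0.03  0.03 -0.02]
shift units (after turn) [0.05 0.09 2.97]
turn units [-0.03  0.03 -0.02]
shift units (after turn) [0.05 0.09 3.83]
[-0.92720809  0.3075288   1.27052927  0.28721472  2.10549249 -1.04108521]
```

Emit:
play_rows --series '[[0,[0.05,0.09,0.6],[0,0,0]],[0,[0,0,0.6],[0,0,0]],[0,[0,0,0.6],[0,0,0]],[0,[0,0,0.6],[0,0,0]],[0,[0,0,0.5],[0,0,0]],[0,[0,0,0],[0,0,0]]]'

```text
t: 4.92
tool_pos: [0.453, -0.2845, 0.1659]
tool_rot: [-1.666, -2.021, -0.516]
contact_force: [-0.8, -0.2, 0.1]
opening: 0.0002
grip_force: 0.0
```

```bash
cat >> h.py <<'E'
def pair(name,bs,bt):
    ims=[]
    for n,b in(("side",bs),("top",bt)):
        im=imaging.get_image(n)["color"][b[1]:b[3],b[0]:b[2]];ims.append(cv2.resize(im,(400,int(400*im.shape[0]/im.shape[1])),interpolation=cv2.INTER_CUBIC))
    h=max(i.shape[0] for i in ims);cv2.imwrite(name,np.hstack([cv2.copyMakeBorder(i,0,h-i.shape[0],0,0,0) for i in ims]))
E
python3 - <<'E'
from h import *
pair("pics/p1.png",(230,160,350,280),(290,120,410,240));need(case(-.005,.058,-.013),Rt(-1))
E
```

```text
turn units [-0.03  0.04 -0.02]
shift units (after turn) [0.01 0.   0.98]
```

View pics/p1.png

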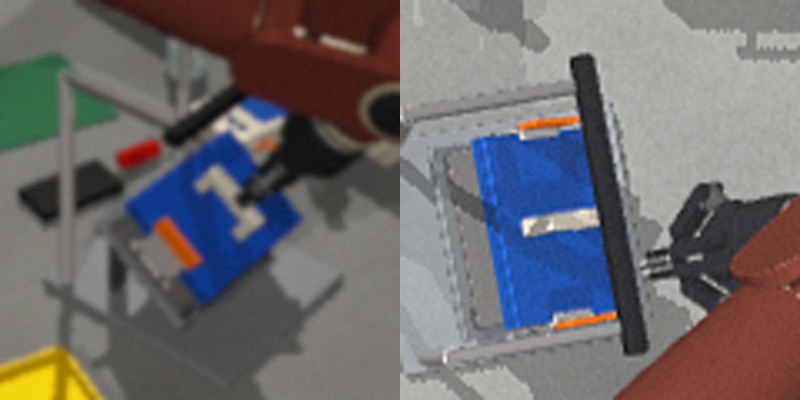

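The pair shows the fingertips, seen to the right of the bar at (645,262) in the top half, between the handle and the near tab and above the lid. Both clips are closed. I go down and push the near tab outward.

Emit:
play_rows --series '[[0,[0,0,0.5],[0,0,0]],[0,[0,0,0.48],[0,0,0]],[0,[0,-0.2,0],[0,0,0]],[0,[0,-0.2,0],[0,0,0]],[0,[0,-0.15,0],[0,0,0]],[0,[0,-0.15,0],[0,0,0]],[0,[0,0,0],[0,0,0]]]'

```text
t: 5.9
tool_pos: [0.4145, -0.2655, 0.1283]
tool_rot: [-1.669, -2.025, -0.516]
contact_force: [0.3, -0.1, -0.1]
opening: -0.0001
grip_force: 0.0
```

```bash
python3 - <<'E'
from h import *
need(case(-.005,.122,-.013),Rt(-1))
E
```

```text
turn units [-0.02  0.04 -0.02]
shift units (after turn) [ 0.01 -0.58  0.  ]
```

Emit:
play_rows --series '[[0,[0,-0.1,0],[0,0,0]],[0,[0,-0.1,0],[0,0,0]],[0,[0,0,0],[0,0,0]]]'

```text
t: 6.28
tool_pos: [0.4047, -0.2669, 0.1279]
tool_rot: [-1.668, -2.025, -0.516]
contact_force: [0.3, -0.1, 0.1]
opening: -0.0
grip_force: 0.0
```

```bash
python3 - <<'E'
from h import *
pair("pics/p2.png",(250,200,320,260),(310,170,380,230));need(case(-.005,.122,-.013),Rt(-1));print(st()[2]['contact_force'])
E
```

```text
turn units [-0.03  0.04 -0.01]
shift units (after turn) [ 0.   -0.38 -0.01]
[ 0.37418005  0.27319617 -0.32635014]
```

View pics/p2.png

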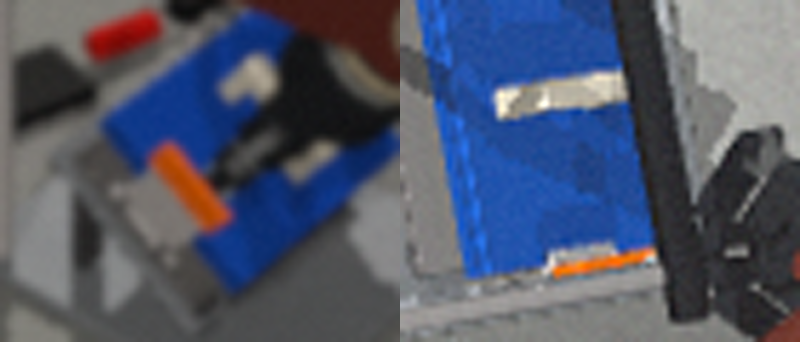

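```bash
python3 - <<'E'
from h import *
s=imaging.get_image("side");d=imaging.get_image("top");q,r,o=st()
f=lambda P:(((proj(s,P)-[250,200])*400/70).round(),((proj(d,P)-[310,170])*400/70+[400,0]).round())
print("tcp",f(q),"-40mm",f(q-.04*r.as_matrix()[:,2]),"tab",f(case(0,.0945,-.007)),"H",f(H), q)
print(f(q+.011*r.as_matrix()[:,0]), f(q-.011*r.as_matrix()[:,0]))
E
```

```text
tcp (array([184., 203.]), array([605., 276.])) -40mm (array([216., 177.]), array([658., 267.])) tab (array([192., 186.]), array([604., 261.])) H (array([287., 110.]), array([582.,  90.])) [ 0.40502185 -0.26690101  0.12796286]
(array([173., 189.]), array([591., 279.])) (array([195., 217.]), array([619., 274.]))
```

```bash
python3 - <<'E'
from h import *
s=imaging.get_image("side");d=imaging.get_image("top")
P=np.array([.453,-.2845,.1659]);print(proj(s,P),proj(d,P),proj(s,P+.02*zc),proj(d,P+.02*zc),proj(s,P+.04*zc),proj(d,P+.04*zc))
P=np.array([.1815,-.5973,.1925]);print("start",proj(s,P),proj(d,P))
P=np.array([.1817,-.5985,.4465]);print("raised",proj(s,P),proj(d,P),proj(s,P+[0,0,.06]))
E
```

```text
[296.25365251 224.24854004] [353.9614906  202.65050748] [299.22355114 221.84351548] [358.69621321 201.7281814 ] [302.25747113 219.3866464 ] [363.53285971 200.7860005 ]
start [302.71992138 313.83051943] [459.32348885 294.69542679]
raised [310.40633582 239.61363638] [501.58736784 308.34101208] [312.46311336 218.66988292]
```

The tip passed above the tab with no force, and it appears about 40 mm behind the reported TCP. I move back inward and measure where the finger end really is.

Emit:
play_rows --series '[[0,[0,0.45,0],[0,0,0]],[0,[0,0.45,0],[0,0,0]],[0,[0,0,0],[0,0,0]]]'

```text
t: 6.95
tool_pos: [0.4509, -0.2576, 0.1278]
tool_rot: [-1.665, -2.028, -0.516]
contact_force: [-0.5, 0.6, -0.3]
opening: -0.0001
grip_force: 0.0
```

```bash
python3 - <<'E'
from h import *
s=imaging.get_image("side");q,r,o=st();zt=r.as_matrix()[:,2]
print(q)
for k in range(-10,80,5):
    P=q-k/1000*zt;u=proj(s,P);x,y=u.round().astype(int);print(k,u.round(1),s["color"][y,x],s["color"][y,x-1],s["color"][y,x+1])
im=s["color"][190:250,265:335].copy();im=cv2.resize(im,(700,600),interpolation=cv2.INTER_NEAREST)
for k in(0,20,40):
    u=(proj(s,q-k/1000*zt)-[265,190]+.5)*10;cv2.circle(im,tuple(int(v) for v in u),5,(0,0,255),1)
cv2.imwrite("pics/p3.png",im)
E
```

```text
[ 0.45009412 -0.25779228  0.12765108]
-10 [288.6 230.5] [127  50  13] [133  52  12] [118  47  13]
-5 [289.2 229.9] [124  50  12] [134  53  14] [117  48  12]
0 [289.9 229.4] [116  47  12] [122  48  11] [116  47  13]
5 [290.6 228.8] [116  47  13] [116  47  12] [115  46  11]
10 [291.4 228.2] [116  46  12] [117  48  16] [115  47  12]
15 [292.1 227.6] [115  47  12] [116  46  12] [116  47  14]
20 [292.8 227. ] [115  49  18] [115  47  12] [109  53  28]
25 [293.5 226.4] [110  51  26] [115  47  17] [96 52 35]
30 [294.2 225.9] [96 52 35] [110  51  26] [62 40 30]
35 [294.9 225.3] [45 35 32] [76 50 40] [29 25 25]
40 [295.7 224.7] [29 25 25] [45 35 32] [30 29 29]
45 [296.4 224.1] [29 26 26] [46 42 41] [25 24 23]
50 [297.1 223.5] [31 31 29] [40 35 34] [40 41 41]
55 [297.9 222.8] [40 41 41] [31 31 29] [50 51 51]
60 [298.6 222.2] [61 62 62] [49 50 50] [61 63 62]
65 [299.4 221.6] [61 62 62] [49 50 50] [61 63 62]
70 [300.1 221. ] [68 68 69] [63 64 65] [75 77 77]
75 [300.9 220.4] [80 81 81] [68 69 70] [78 79 81]
```

View pics/p3.png

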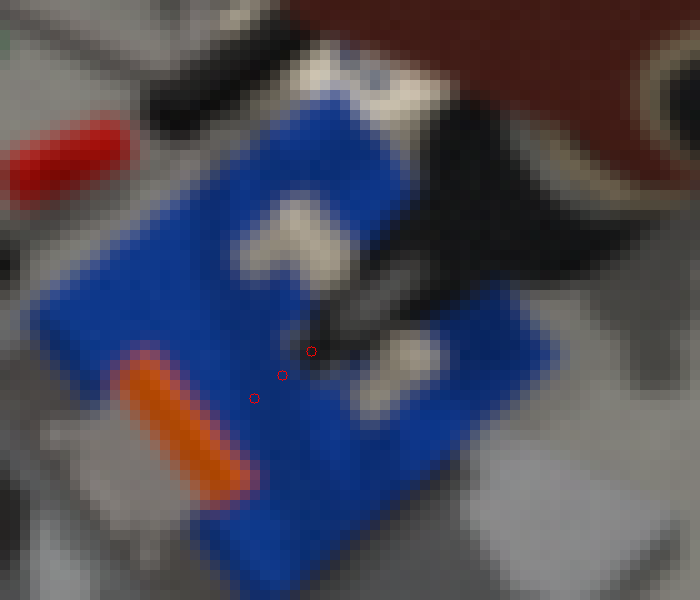

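The image shows the closed finger end at about (310,355), roughly 32 mm short of the projected TCP at (254,398). I take the real tip as 32 to 34 mm behind the reported TCP, so I go deeper while watching the force, then push.

Emit:
play_rows --series '[[0,[0,0,0.2],[0,0,0]],[0,[0,0,0.2],[0,0,0]],[0,[0,0,0.2],[0,0,0]],[0,[0,0,0],[0,0,0]]]'

```text
t: 7.5
tool_pos: [0.4448, -0.2405, 0.102]
tool_rot: [-1.667, -2.023, -0.516]
contact_force: [0.4, -0.0, -0.2]
opening: -0.0004
grip_force: 0.0
```

Emit:
play_rows --series '[[0,[0,-0.2,0],[0,0,0]],[0,[0,-0.2,0],[0,0,0]],[0,[0,-0.1,0],[0,0,0]],[0,[0,-0.1,0],[0,0,0]]]'

```text
t: 8.0
tool_pos: [0.4178, -0.2474, 0.1036]
tool_rot: [-1.67, -2.028, -0.521]
contact_force: [7.5, 2.3, -1.7]
opening: -0.0
grip_force: 3.1
```

```bash
python3 - <<'E'
from h import *
q,r,o=st();p=q-H;print("case xyz",[round(float(p@v),4) for v in(xc,yc,zc)],"force",[round(float(o['contact_force']@v),1) for v in(xc,yc,zc)])
E
```

```text
case xyz [-0.0055, 0.0864, -0.043] force [-0.3, -7.8, -1.8]
```

Contact on the tab at 8 N, as expected. I keep pushing outward and lower the tip slightly.

Emit:
play_rows --series '[[0,[0,-0.15,0],[0,0,0]],[0,[0,-0.2,0.03],[0,0,0]],[0,[0,-0.2,0.05],[0,0,0]],[0,[0,-0.2,0.1],[0,0,0]],[0,[0,-0.2,0.1],[0,0,0]],[0,[0,0,0],[0,0,0]]]'

```text
t: 8.75
tool_pos: [0.3669, -0.2484, 0.0915]
tool_rot: [-1.668, -2.023, -0.516]
contact_force: [-0.1, -0.5, 0.4]
opening: 0.0001
grip_force: 0.0
```

```bash
cat >>h.py <<'E'
def rep():
    q,r,o=st();p=q-H;print("case xyz",[round(float(p@v),4) for v in(xc,yc,zc)],"force",[round(float(o['contact_force']@v),1) for v in(xc,yc,zc)])
def orange():
    for n,bxs in(("side",((255,190,330,260),)),("top",((315,135,370,175),(315,195,370,240)))):
        d=imaging.get_image(n);m=hsv(d,(5,150,90),(18,255,255))
        for b in bxs:
            k=np.zeros_like(m);k[b[1]:b[3],b[0]:b[2]]=m[b[1]:b[3],b[0]:b[2]]
            print(n,[(round(c[0]),round(c[1]),int(a)) for c,a in zip(cv2.connectedComponentsWithStats(k)[3][1:],cv2.connectedComponentsWithStats(k)[2][1:,4])])
E
python3 - <<'E'
from h import *
rep();orange()
E
```

```text
case xyz [-0.0053, 0.1366, -0.0579] force [-0.1, 0.2, 0.6]
side [(276, 190, 2), (281, 190, 1), (283, 191, 1), (286, 192, 5), (319, 195, 30), (327, 192, 4), (290, 194, 5), (326, 195, 1), (293, 196, 1), (296, 196, 1), (328, 196, 1), (297, 198, 1), (300, 199, 1), (314, 200, 8), (324, 198, 1), (326, 200, 4), (303, 200, 3), (307, 201, 3), (319, 200, 5), (322, 200, 1), (312, 204, 3), (316, 203, 3), (323, 203, 3), (319, 206, 6), (315, 206, 1), (322, 209, 2), (264, 247, 34)]
top [(334, 156, 37)]
top [(341, 237, 19), (331, 237, 13), (369, 238, 1)]
```

Left clip is open: the tab moved to side (264,247) and top (336,237). Now I raise over the handle to the other tab.

Emit:
play_rows --series '[[0,[0,0,-0.7],[0,0,0]],[0,[0,0.3,-0.7],[0,0,0]],[0,[0,0.7,0],[0,0,0]],[0,[0,0.8,0],[0,0,0]],[0,[0,0.8,0],[0,0,0]],[0,[0,0.8,0],[0,0,0]],[0,[0,0.43,0],[0,0,0]],[0,[0,0,0],[0,0,0]]]'

```text
t: 9.85
tool_pos: [0.5648, -0.2502, 0.1484]
tool_rot: [-1.666, -2.027, -0.515]
contact_force: [0.1, 0.1, -1.0]
opening: -0.0003
grip_force: 0.0
```

```bash
python3 - <<'E'
from h import *
rep();need(case(-.005,-.055,-.043),Rt(-1));print(st()[2]['q'])
E
```

```text
case xyz [-0.0053, -0.0572, 0.0115] force [-0.5, -0.1, -0.9]
turn units [-0.04  0.04 -0.  ]
shift units (after turn) [ 0.01 -0.04  1.09]
[-0.7183233   0.38124004  1.40652439  0.36500724  1.83977318 -0.90358186]
```

Emit:
play_rows --series '[[0,[0,0,0.5],[0,0,0]],[0,[0,0,0.4],[0,0,0]],[0,[0,0,0.2],[0,0,0]],[0,[0,0.2,0],[0,0,0]],[0,[0,0.2,0],[0,0,0]],[0,[0,0.15,0],[0,0,0]],[0,[0,0.15,0],[0,0,0]]]'

```text
t: 10.72
tool_pos: [0.591, -0.2138, 0.1037]
tool_rot: [-1.666, -2.024, -0.512]
contact_force: [-7.5, -0.5, -0.1]
opening: -0.0002
grip_force: 3.3
```

Emit:
play_rows --series '[[0,[0,0.2,0.03],[0,0,0]],[0,[0,0.2,0.05],[0,0,0]],[0,[0,0.2,0.1],[0,0,0]],[0,[0,0.2,0.1],[0,0,0]],[0,[0,0.1,0],[0,0,0]],[0,[0,0,0],[0,0,0]]]'

```text
t: 11.48
tool_pos: [0.6354, -0.1968, 0.092]
tool_rot: [-1.668, -2.027, -0.517]
contact_force: [-0.0, -0.6, 0.4]
opening: -0.0003
grip_force: 0.0
```

```bash
python3 - <<'E'
from h import *
rep();orange()
E
```

```text
case xyz [-0.0058, -0.1368, -0.057] force [-0.2, 0.1, 0.7]
side [(311, 202, 1), (319, 212, 8), (266, 249, 53)]
top [(361, 138, 10), (366, 137, 7), (369, 136, 2), (321, 142, 67), (364, 142, 2), (368, 140, 2), (359, 144, 2), (367, 144, 2), (369, 143, 1), (357, 145, 1), (364, 145, 4), (360, 146, 1), (367, 146, 2), (369, 146, 2), (369, 149, 3), (365, 150, 3), (360, 152, 2), (362, 153, 1), (366, 153, 6), (358, 154, 2), (367, 156, 2), (369, 155, 1), (357, 156, 1), (360, 156, 1), (363, 156, 2), (365, 158, 6), (369, 157, 1), (354, 160, 2), (361, 158, 1), (368, 159, 1), (358, 161, 2), (364, 162, 8), (369, 161, 1), (367, 165, 11), (356, 165, 1), (360, 166, 5), (345, 171, 8), (352, 168, 3), (355, 168, 1), (359, 169, 1), (363, 170, 3), (348, 171, 1), (355, 170, 2), (357, 171, 1), (360, 171, 1), (366, 170, 1), (369, 170, 1), (352, 172, 1), (354, 173, 1), (357, 173, 1), (365, 173, 8), (359, 174, 1)]
top [(329, 195, 1), (333, 195, 1), (338, 195, 1), (341, 195, 1), (350, 196, 2), (364, 195, 2), (334, 197, 4), (340, 198, 3), (345, 197, 1), (347, 199, 5), (352, 198, 2), (359, 197, 1), (325, 202, 16), 
[... 823 characters left out ...]
 1), (338, 217, 1), (340, 218, 4), (356, 218, 2), (324, 218, 2), (333, 219, 4), (335, 222, 12), (345, 219, 5), (350, 220, 2), (354, 219, 1), (362, 218, 1), (320, 220, 2), (326, 220, 2), (330, 221, 5), (348, 221, 1), (354, 221, 1), (356, 220, 1), (321, 224, 2), (325, 222, 1), (342, 223, 9), (348, 226, 12), (351, 222, 1), (359, 223, 1), (316, 225, 1), (322, 228, 16), (326, 225, 1), (334, 232, 96), (352, 224, 2), (357, 225, 1), (318, 226, 1), (352, 227, 1), (355, 227, 1), (316, 230, 4), (343, 230, 1), (348, 232, 6), (354, 232, 3), (315, 233, 1), (319, 232, 1), (322, 236, 18), (327, 232, 1), (343, 236, 17), (316, 235, 4), (326, 236, 9), (352, 234, 1), (317, 238, 2), (347, 237, 1), (350, 237, 4)]
```

Both clips are open: the far tab is now at top (321,142), moved from (334,156). Next is the handle.

Emit:
play_rows --series '[[0,[0,0,-0.8],[0,0,0]],[0,[0,-0.2,-0.8],[0,0,0]],[0.7,[0,-0.8,-0.2],[0,0,0]],[1,[0.05,-0.8,0],[0,0,0]],[1,[0.05,-0.7,0],[0,0,0]],[1,[0,-0.24,0],[0,0,0]],[1,[0,0,0],[0,0,0]]]'

```text
t: 12.45
tool_pos: [0.5096, -0.2697, 0.1693]
tool_rot: [-1.669, -2.025, -0.517]
contact_force: [0.5, 1.5, -0.1]
opening: 0.0854
grip_force: 0.0
```

```bash
python3 - <<'E'
from h import *
rep();need(case(0,0,-.05),Rt(-1))
pair("pics/p4.png",(230,170,350,290),(290,120,410,240))
E
```

```text
case xyz [-0.0003, 0.0007, 0.0335] force [1.1, -0.8, -0.9]
turn units [-0.02  0.04 -0.02]
shift units (after turn) [0.01 0.01 1.67]
```

View pics/p4.png

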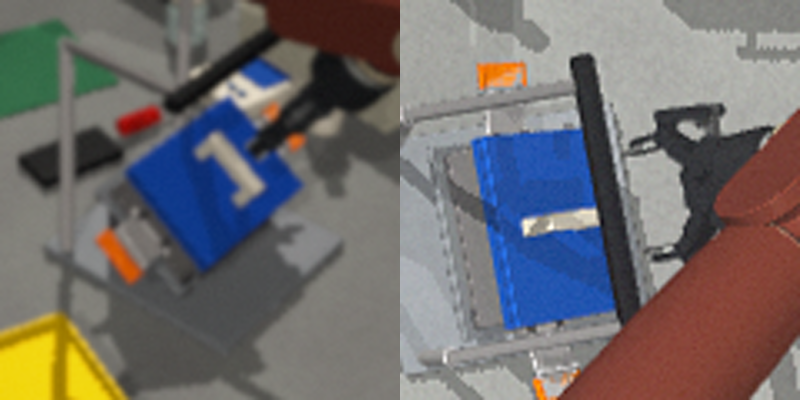

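Both clips hang open, with tabs at left crop (120,255) and right crop (500,75). The open fingers straddle the handle line. I go down and close at moderate force.

Emit:
play_rows --series '[[1,[0,0,0.5],[0,0,0]],[1,[0,0,0.5],[0,0,0]],[1,[0,0,0.4],[0,0,0]],[1,[0,0,0.25],[0,0,0]],[1,[0,0,0],[0,0,0]]]'

```text
t: 13.18
tool_pos: [0.5, -0.2226, 0.1004]
tool_rot: [-1.666, -2.024, -0.516]
contact_force: [0.6, 0.3, 0.6]
opening: 0.0854
grip_force: 0.0
```

Emit:
play_rows --series '[[0,[0,0,0],[0,0,0]],[0,[0,0,0],[0,0,0]],[0,[0,0,0],[0,0,0]],[0,[0,0,0],[0,0,0]],[0,[0,0,0],[0,0,0]],[0,[0,0,0],[0,0,0]]]' --force 40

```text
t: 13.92
tool_pos: [0.5004, -0.224, 0.1015]
tool_rot: [-1.669, -2.026, -0.516]
contact_force: [0.2, -3.2, 1.5]
opening: 0.0152
grip_force: 40.3
```

```bash
python3 - <<'E'
from h import *
rep()
E
```

```text
case xyz [-0.001, 0.0009, -0.0488] force [-1.7, 0.4, 3.1]
```

Gripped at 15 mm opening and 40 N. I draw the lid off slowly along the case's z.

Emit:
play_rows --series '[[0,[0,0,-0.06],[0,0,0]],[0,[0,0,-0.1],[0,0,0]],[0,[0,0,-0.12],[0,0,0]],[0,[0,0,-0.14],[0,0,0]],[0,[0,0,-0.14],[0,0,0]],[0,[0,0,-0.14],[0,0,0]],[0,[0,0,0],[0,0,0]]]' --force 60

```text
t: 14.8
tool_pos: [0.5046, -0.2436, 0.1307]
tool_rot: [-1.669, -2.027, -0.516]
contact_force: [-0.3, 0.1, -2.4]
opening: 0.0148
grip_force: 58.8
```

```bash
python3 - <<'E'
from h import *
rep();print(st()[2]['contact_force'],st()[2]['wrist_torque'],st()[2]['opening'])
s=imaging.get_image("side");m=hsv(s,(100,120,50),(125,255,255));c=blob(m,(255,185,335,262));print("side lid hull",cv2.approxPolyDP(cv2.convexHull(c),2.5,True)[:,0].tolist())
E
```

```text
case xyz [-0.0006, 0.0005, -0.0134] force [-1.3, 0.3, -2.1]
[-0.33422913  0.08018684 -2.41870734] [-0.53697772 -0.10059172 -0.02119006] 0.014787259253884452
side lid hull [[309, 188], [316, 193], [325, 222], [295, 246], [273, 216], [303, 189]]
```

Lid is free, 35 mm up, with only its weight on the wrist. I move it right, clear of the bar, then up.

Emit:
play_rows --series '[[0,[-0.3,0,-0.21],[0,0,0]],[0,[-0.5,0,-0.35],[0,0,0]],[0,[-0.5,0,-0.35],[0,0,0]],[0,[-0.5,0,-0.35],[0,0,0]],[0,[-0.5,0,-0.35],[0,0,0]],[0,[-0.5,0,-0.35],[0,0,0]],[0,[0,0,-0.6],[0,0,0]],[0,[0.4,0,-0.57],[0,0,0]]]'

```text
t: 15.85
tool_pos: [0.5399, -0.4287, 0.1881]
tool_rot: [-1.668, -2.02, -0.517]
contact_force: [-0.0, -0.9, -2.4]
opening: 0.0147
grip_force: 58.8
```

Emit:
play_rows --series '[[0,[0.4,0,-0.57],[0,0,0]],[0,[0.4,0,-0.57],[0,0,0]],[0,[0.4,0,-0.57],[0,0,0]],[0,[0.4,0,-0.57],[0,0,0]],[0,[0.4,0,-0.57],[0,0,0]],[0,[0,0,0],[0,0,0]]]'

```text
t: 16.6
tool_pos: [0.5417, -0.4272, 0.3678]
tool_rot: [-1.672, -2.032, -0.515]
contact_force: [-0.4, 0.3, -1.0]
opening: 0.0146
grip_force: 59.0
```

```bash
cat >>h.py <<'E'
ym=np.array([-.985,.1745,0]);ym/=np.linalg.norm(ym)
RM=R.from_matrix(np.stack([np.cross(-ym,[0,0,-1.]),-ym,[0,0,-1.]],1))
RU=R.from_matrix(np.stack([np.cross(-yc,[0,0,-1.]),-yc,[0,0,-1.]],1))
E
python3 - <<'E'
from h import *
print(st()[2]['q'],st()[2]['opening'],st()[2]['contact_force']);need(np.array([.549,.229,.40]),RM);need(np.array([.549,.229,.40]),RU)
E
```

```text
[-0.89663326  0.52493588  0.85368293  0.34849816  2.27737925 -0.93265601] 0.01457150660013714 [-0.39941651  0.26759378 -1.02436021]
turn units [-0.8  -4.24  2.56]
shift units (after turn) [12.95 -2.15 -0.64]
turn units [-0.01 -4.29  0.  ]
shift units (after turn) [12.85  2.67 -0.64]
```

Emit:
play_rows --series '[[0,[0,0,0],[-0.1,-0.53,0.32]],[0,[0,0,0],[-0.1,-0.53,0.32]],[0,[0,0,0],[-0.1,-0.53,0.32]],[0,[0,0,0],[-0.1,-0.53,0.32]],[0,[0,0,0],[-0.1,-0.53,0.32]],[0,[0,0,0],[-0.1,-0.53,0.32]],[0,[0,0,0],[-0.1,-0.53,0.32]],[0,[0,0,-0.3],[-0.1,-0.53,0.32]]]'

```text
t: 17.6
tool_pos: [0.5404, -0.4267, 0.3743]
tool_rot: [-2.398, -2.009, 0.003]
contact_force: [-0.6, 0.3, -2.2]
opening: 0.015
grip_force: 58.8
```

Emit:
play_rows --series '[[0,[0.2,0,-0.3],[0,0,0]],[0,[0.4,-0.06,-0.3],[0,0,0]],[0,[0.6,-0.1,0],[0,0,0]],[0,[0.72,-0.12,0],[0,0,0]],[0,[0.72,-0.12,0],[0,0,0]],[0,[0.72,-0.12,0],[0,0,0]],[0,[0.72,-0.12,0],[0,0,0]],[0,[0.72,-0.12,0],[0,0,0]]]'

```text
t: 18.6
tool_pos: [0.5455, -0.1825, 0.4109]
tool_rot: [-2.4, -2.015, -0.001]
contact_force: [0.1, -0.5, -2.2]
opening: 0.0148
grip_force: 58.9
```

```bash
python3 - <<'E'
from h import *
o=st()[2];print(o['q'],o['opening'],o['contact_force']);need(np.array([.549,.229,.40]),RM)
E
```

```text
[-0.45441796 -0.09702212  1.40585984  0.00425543  1.84003216 -0.27942539] 0.014760450065262469 [ 0.0792412  -0.50083172 -2.20924202]
turn units [-0.04 -0.04  0.01]
shift units (after turn) [ 8.12 -1.37  0.22]
```

Emit:
play_rows --series '[[0,[0.72,-0.12,0],[0,0,0]],[0,[0.72,-0.12,0],[0,0,0]],[0,[0.72,-0.12,0],[0,0,0]],[0,[0.72,-0.12,0],[0,0,0]],[0,[0.72,-0.12,0],[0,0,0]],[0,[0.72,-0.12,0],[0,0,0]],[0,[0.72,-0.12,0],[0,0,0]],[0,[0.72,-0.12,0],[0,0,0]]]'

```text
t: 19.6
tool_pos: [0.5479, 0.1093, 0.4126]
tool_rot: [-2.399, -2.015, -0.0]
contact_force: [-0.3, -0.2, -2.8]
opening: 0.0152
grip_force: 58.9
```

Emit:
play_rows --series '[[0,[0.72,-0.12,0],[0,0,0]],[0,[0.6,-0.12,0.3],[0,0,0]],[0,[0.4,-0.1,0.5],[0,0,0]],[0,[0.25,-0.05,0.7],[0,0,0]],[0,[0,0,0.7],[0,0,0]],[0,[0,0,0.7],[0,0,0]],[0,[0,0,0.7],[0,0,0]],[0,[0,0,0],[0,0,0]]]'

```text
t: 20.6
tool_pos: [0.5431, 0.2089, 0.2291]
tool_rot: [-2.397, -2.013, 0.011]
contact_force: [0.2, -0.7, -2.5]
opening: 0.015
grip_force: 58.8
```

```bash
python3 - <<'E'
from h import *
o=st()[2];print(o['q'],o['opening'],o['contact_force']);need(np.array([.549,.229,.10]),RM)
d=imaging.get_image("top");m=hsv(d,(100,120,50),(125,255,255));c=blob(m,(140,110,250,240));r=cv2.minAreaRect(c);b=cv2.boxPoints(r)
z=o['tool_pos'][2]+.0488-.027
P=np.array([onz(d,p,z)[:2] for p in b]);print(P.round(3).tolist(),P.mean(0),"z plate",z)
pair("pics/p5.png",(150,120,290,260),(140,110,280,250))
E
```

```text
[ 0.23544031 -0.06037555  1.66703646  0.00716091  1.54602926  0.40934094] 0.014965333984214664 [ 0.2430875  -0.73300765 -2.46014183]
turn units [-0.09 -0.02  0.01]
shift units (after turn) [0.42 0.05 2.58]
[[0.538, 0.288], [0.557, 0.199], [0.48, 0.182], [0.461, 0.271]] [0.50891508 0.23503836] z plate 0.2509431369995377
```

View pics/p5.png

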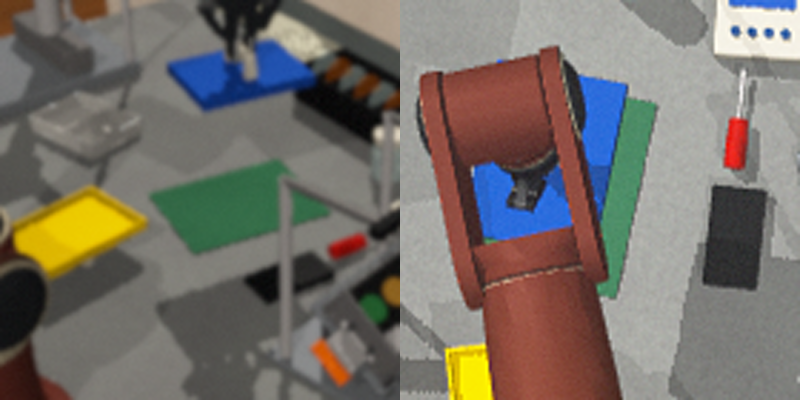

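The side view shows the lid level in the gripper above the mat. The top view shows its edges parallel to the mat, with the arm over part of it. I centre it and go down.

Emit:
play_rows --series '[[0,[0.2,0.03,0.6],[-0.08,-0.02,0]],[0,[0.22,0.02,0.6],[0,0,0]],[0,[0,0,0.6],[0,0,0]],[0,[0,0,0.6],[0,0,0]],[0,[0,0,0.6],[0,0,0]],[0,[0,0,0.5],[0,0,0]],[0,[0,0,0.3],[0,0,0]],[0,[0,0,0],[0,0,0]]]'

```text
t: 21.75
tool_pos: [0.5527, 0.2297, 0.0432]
tool_rot: [2.404, 2.017, 0.008]
contact_force: [-0.1, 0.8, -1.8]
opening: 0.0148
grip_force: 58.9
```

```bash
python3 - <<'E'
from h import *
o=st()[2];print(o['tool_pos'],o['contact_force']);need(np.array([.549,.229,.0]),RM)
d=imaging.get_image("top");z=o['tool_pos'][2]+.022
mb=hsv(d,(100,120,50),(125,255,255));mg=hsv(d,(60,80,30),(85,255,200))
# gaps along lid axes: corners of visible blue hull expressed relative to mat centre, mat axes
ax=np.cross(ym,[0,0,1.])
for nm,m,zz in(("lid",mb,z),("mat",mg,.004)):
    c=max(cv2.findContours(m[110:240,140:250].copy(),0,1,offset=(140,110))[0],key=cv2.contourArea) if 0 else np.argwhere(m[110:240,140:245])[:,::-1]+[140,110]
    P=np.array([onz(d,p,zz) for p in c.astype(float)])-[.549,.229,0]
    print(nm,"x",np.percentile(P@ax,[.3,99.7]).round(3),"y",np.percentile(P@ym,[.3,99.7]).round(3))
E
```

```text
[0.55272989 0.22973186 0.0432244 ] [-0.05988971  0.82016983 -1.75927893]
turn units [ 0.04 -0.01  0.01]
shift units (after turn) [-0.03 -0.07  0.86]
lid x [-0.064  0.072] y [-0.097  0.067]
mat x [-0.095  0.093] y [-0.119  0.118]
```

Emit:
play_rows --series '[[0,[-0.07,-0.1,0.3],[0,0,0]],[0,[0,0,0.25],[0,0,0]],[0,[0,0,0.12],[0,0,0]],[0,[0,0,0.06],[0,0,0]],[0,[0,0,0],[0,0,0]]]'

```text
t: 22.42
tool_pos: [0.5473, 0.2271, 0.0064]
tool_rot: [2.404, 2.017, 0.008]
contact_force: [0.4, 0.4, -2.6]
opening: 0.0149
grip_force: 58.9
```

Emit:
play_rows --series '[[0,[0,0,0.04],[0,0,0]],[0,[0,0,0.04],[0,0,0]],[0,[0,0,0],[0,0,0]]]'

```text
t: 22.8
tool_pos: [0.5472, 0.2271, 0.0024]
tool_rot: [2.404, 2.017, 0.008]
contact_force: [0.4, -0.6, -2.0]
opening: 0.0148
grip_force: 58.9
```

```bash
python3 - <<'E'
from h import *
for i in range(3):
    imaging.get_image("top");o=st()[2];print(o['tool_pos'],o['contact_force'],o['wrist_torque'])
E
```

```text
[0.54725149 0.22712973 0.00246397] [ 0.30555336  0.36842592 -2.65215343] [-0.01389343  0.05641911 -0.00922652]
[0.54732655 0.22714436 0.00253365] [ 0.67091797 -0.08918461 -1.86737207] [0.01270137 0.00730494 0.00788186]
[0.54737437 0.2271824  0.00260914] [-1.44808836 -0.08987177 -1.40502063] [-0.04151896 -0.00054712  0.0623334 ]
```

Not touching yet, so I lower in 2 mm steps.

Emit:
play_rows --series '[[0,[0,0,0.04],[0,0,0]],[0,[0,0,0],[0,0,0]]]'

```text
t: 23.2
tool_pos: [0.5477, 0.2273, 0.001]
tool_rot: [2.404, 2.017, 0.01]
contact_force: [0.5, 0.4, -0.1]
opening: 0.0146
grip_force: 59.2
```

Emit:
play_rows --series '[[0,[0,0,0.04],[0,0,0]],[0,[0,0,0],[0,0,0]]]'

```text
t: 23.45
tool_pos: [0.5481, 0.2275, 0.0002]
tool_rot: [2.404, 2.017, 0.01]
contact_force: [-1.4, -1.4, 7.0]
opening: 0.0148
grip_force: 60.2
```

Emit:
play_rows --series '[[0,[0,0,0.03],[0,0,0]],[0,[0,0,0],[0,0,0]]]'

```text
t: 23.7
tool_pos: [0.5481, 0.2274, 0.0002]
tool_rot: [2.404, 2.017, 0.008]
contact_force: [-7.0, -1.6, 15.3]
opening: 0.0146
grip_force: 61.3
```

Contact made. I ease off about 2 mm to shed the load, then release.

Emit:
play_rows --series '[[0,[0,0,-0.05],[0,0,0]],[0,[0,0,0],[0,0,0]]]' --force 20

```text
t: 23.95
tool_pos: [0.5481, 0.2274, 0.0003]
tool_rot: [2.404, 2.017, 0.011]
contact_force: [0.6, 0.5, 4.3]
opening: 0.0148
grip_force: 59.8
```

Emit:
play_rows --series '[[0.25,[0,0,0],[0,0,0]],[0.4,[0,0,0],[0,0,0]],[0.6,[0,0,0],[0,0,0]],[0.7,[0,0,0],[0,0,0]],[0.7,[0,0,-0.2],[0,0,0]],[0.7,[0,0,-0.5],[0,0,0]],[0.7,[0,0,-0.8],[0,0,0]],[0.7,[0,0,-0.8],[0,0,0]]]'

```text
t: 24.95
tool_pos: [0.5466, 0.227, 0.1163]
tool_rot: [2.404, 2.017, 0.009]
contact_force: [0.2, 1.4, -0.2]
opening: 0.0595
grip_force: 0.0
```

Emit:
play_rows --series '[[0.7,[0,0,-0.8],[0,0,0]],[0.7,[-0.6,0,-0.8],[0,0,0]],[0.7,[-0.9,0.3,-0.6],[0,0,0]],[0.7,[-0.9,0.3,-0.3],[0,0,0]],[0.7,[-0.9,0.3,0],[0,0,0]],[0.7,[-0.9,0.3,0],[0,0,0]],[0.7,[0,0,0],[0,0,0]],[0.7,[0,0,0],[0,0,0]]]'

```text
t: 25.95
tool_pos: [0.5684, 0.0099, 0.2399]
tool_rot: [2.405, 2.017, 0.009]
contact_force: [-0.7, -0.3, 0.1]
opening: 0.0596
grip_force: 0.0
```

```bash
python3 - <<'E'
from h import *
d=imaging.get_image("top");m=hsv(d,(100,120,50),(125,255,255));c=np.argwhere(m[110:240,140:245])[:,::-1]+[140,110]
P=np.array([onz(d,p,.026) for p in c.astype(float)])-[.549,.229,0];ax=np.cross(ym,[0,0,1.])
print("x",np.percentile(P@ax,[.3,99.7]).round(3),"y",np.percentile(P@ym,[.3,99.7]).round(3))
pair("pics/p6.png",(180,120,330,290),(140,100,390,260))
E
```

```text
x [-0.068  0.068] y [-0.092  0.09 ]
```

View pics/p6.png

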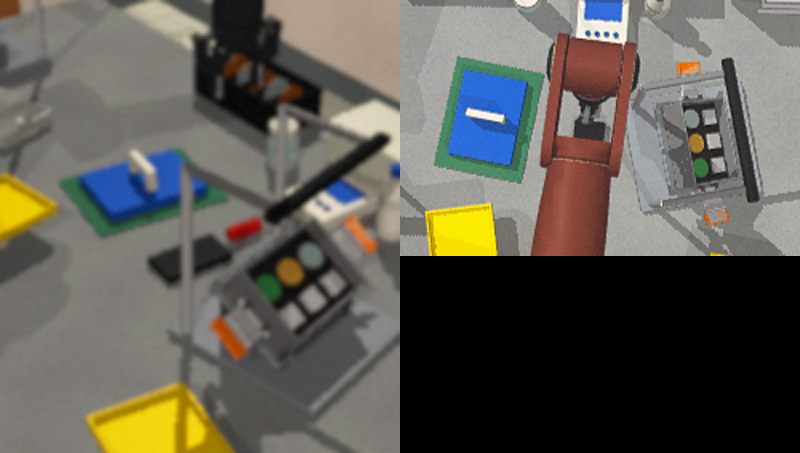

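The lid lies flat and centred on the mat with its handle up, at right crop (488,115). Both clips are open at (688,68) and (717,216), and the arm is clear. I hand it in.

```bash
python3 -c "
from station import ctrl
print(ctrl.finish_job())"
```

```text
the job is handed in; nothing more can be done
None
```

The job is handed in at about 26 s: both clips are open, and the lid lies flat, handle up and centred on the green mat to within about 1 mm, with the arm clear of everything.

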